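# Line up the sugar shakers by height

## Robot

A 6-joint arm with a two-finger parallel gripper is mounted at the origin on the work surface. World frame = base frame: x ahead of the robot, y to its left, z up, the work surface at z = 0. Lengths are in m, angles in degrees, forces in N, time in s.
With the tool pointing down it reaches from about 0.3 to 1 m from the base axis. Payload 5.1 kg.
Tool frame: the origin (TCP) lies at the very end of the fingers, on their centre line; the grasp point (between the pads) lies 19 mm behind it; z points along the fingers, y is the line along which they close (so a half turn about z gives the same grasp; the last joint's range is limited). The gripper opens to 95 mm and grips with 3 to 60 N. Pads are 20 mm wide; open, the fingers measure 119 mm over their backs; the gripper's body (75 mm by 180 mm) begins 59 mm behind the grasp point.
Start: joints at [-4.733, 7.093, 94.555, -0, 78.352, -4.733], TCP at [0.65, -0, 0.215] pointing down, gripper open.
Joint ranges: [-149.61, 149.61], [-58.7, 133.49], [1.44, 155.28], [-77.14, 257.14], [18.33, 153.61], [-166.67, 166.67]. Speed limits (degrees/s): [147.25, 147.25, 180, 180, 180, 180].

## Interface

Orientations are given as a 3x3 rotation matrix whose columns are the frame's x, y, z axes.
In Python, from station import * gives the robot as it stands. The module is installed in compiled form; this text tells all that it offers.
- The arm moves only by the shell command python3 -m inch 'ROWS' [FORCE]. ROWS is text: rows parted by semicolons, each of 5 numbers parted by spaces: the opening, from 0 (shut) to 1 (fully open), then the shift along the world's x, y, z in units of 40 mm (1.0 is 40 mm), then the turn about the world's z in units of 6 degrees (1.0 is 6 degrees). In form: gripper x y z spin; .... A call has 1 to 12 rows; each row shifts and turns the commanded pose from where the row before left it; what a row does not reach is not made up. A row lasts 1/12 s, in which the tool goes at most 41.7 mm and 7.16 degrees, less where a joint would pass 70% of its speed; a pose out of reach is approached as far as the arm can. A call is refused whole if a number of a shift passes 1 or a number of a turn 1, either way. A call with a gripper value outside its range is refused whole. The fingers move at their own pace and stop on an object; FORCE is the grip in N (left out, the last holds). Time passes only in rows, so rows that do not move let the fingers close. It gives the time, the measured TCP pose, the force, the opening and the grip force at its end, in the units of the state.
- get_obs(): the state, without advancing time (a new reading comes with each control period).
- grab_frame(name): name is "scene" or "side" or "wrist"; returns the picture (384x512x3 uint8, blue, green, red); there is no depth.
- get_calibration(name): a dict with "fov_y" (degrees; the focal length in pixels is half the picture's height over the tangent of half this angle, whatever the lens; pixels are square), "cx", "cy" (the principal point, pixels), "extrinsics" (4x4, takes a point from world to camera coordinates). Camera axes: x right, y down, z forward; pixel columns grow to the right and rows downward; lengths in m; the calibration is good to about 2 mm. The wrist camera is an equidistant fisheye: a pixel r from the principal point sees the ray r / f radians off the axis. A picture is of the moment at which its call begins: read the wrist's pose just before it. get_calibration takes no time and is no camera call; for the wrist camera it gives the pose at the moment of the call.
- finish_job(): hands the job in; it is judged then, once.
The state is a dict: "t": time; "q": joint angles; "joint_velocities": joint speeds; "joint_efforts": joint torques, N m; "tcp_pos": TCP position; "tool_rot": TCP orientation; "ft_force": force on the tool from outside, world axes, zero at the start; "moment": the same for the moment, N m; "grip_width": finger opening in m; "grasp_force": force on a finger pad.
Only numpy, scipy, OpenCV 4.12 (cv2) and the standard library are available. Lean on these libraries where they do the work, as an engineer would, in place of code of your own. Each camera call takes 0.05 s, during which the arm holds its last target. There are 200 camera calls.

## Task

Set the four steel sugar shakers out in a row on the cork mats of the dark plank, one centred on each mat, in order of height with the tallest next to the white utensil crock and the shortest at the far end. Keep the shakers upright throughout, and leave the crock where it stands.

Things in the scene. Friction and masses are not known exactly. Their poses are not given: they have to be found in the camera images.
- shaker_a: The second shortest of four plain steel sugar shakers: an upright cylinder 50 mm across and 95 mm tall, straight-sided except for the low perforated dome of the top 9 mm. Origin: centre of its underside; z up its axis. Mass about 0.15 to 0.4 kg, rigid, stands loose.
- shaker_b: The tallest of four plain steel sugar shakers: an upright cylinder 56 mm across and 145 mm tall, straight-sided except for the low perforated dome of the top 9 mm. Origin: centre of its underside; z up its axis. Mass about 0.15 to 0.4 kg, rigid, stands loose.
- shaker_c: The shortest of four plain steel sugar shakers: an upright cylinder 44 mm across and 70 mm tall, straight-sided except for the low perforated dome of the top 9 mm. Origin: centre of its underside; z up its axis. Mass about 0.15 to 0.4 kg, rigid, stands loose.
- shaker_d: The second tallest of four plain steel sugar shakers: an upright cylinder 53 mm across and 120 mm tall, straight-sided except for the low perforated dome of the top 9 mm. Origin: centre of its underside; z up its axis. Mass about 0.15 to 0.4 kg, rigid, stands loose.
- mat_p: One of four identical round cork mats, 72 mm across, 3 mm thick, fixed in a straight row, 100 mm apart, on a dark wooden plank (120 x 420 x 15 mm) lying on the counter. The letters say nothing of the order in the row. Origin: centre of its underside; its top is 3 mm higher, 18 mm above the counter; y runs along the row, which end is the crock's varies.
- mat_q: One of four identical round cork mats, 72 mm across, 3 mm thick, fixed in a straight row, 100 mm apart, on a dark wooden plank (120 x 420 x 15 mm) lying on the counter. The letters say nothing of the order in the row. Origin: centre of its underside; its top is 3 mm higher, 18 mm above the counter; y runs along the row, which end is the crock's varies.
- mat_r: One of four identical round cork mats, 72 mm across, 3 mm thick, fixed in a straight row, 100 mm apart, on a dark wooden plank (120 x 420 x 15 mm) lying on the counter. The letters say nothing of the order in the row. Origin: centre of its underside; its top is 3 mm higher, 18 mm above the counter; y runs along the row, which end is the crock's varies.
- mat_s: One of four identical round cork mats, 72 mm across, 3 mm thick, fixed in a straight row, 100 mm apart, on a dark wooden plank (120 x 420 x 15 mm) lying on the counter. The letters say nothing of the order in the row. Origin: centre of its underside; its top is 3 mm higher, 18 mm above the counter; y runs along the row, which end is the crock's varies.
- crock: White ceramic crock, 96 mm across, 120 mm tall, with utensils sticking up to 235 mm; it stands on the counter past one end of the plank, in line with the mats, 125 mm from the nearest one's centre. Origin: centre of its underside. (A dark napkin box, 92 mm tall, stands likewise past the other end; low cups and a jar, at most 45 mm tall, stand among the shakers.)
Things that resemble listed ones, but are neither listed nor needed, are in the scene too. What is shaped like the shaker_c but green or pink is not meant.

How it is judged (in metres and radians):
At the end, for the whole second after the job is handed in: Each shaker stands upright (within 0.1 rad) and at rest on a mat, its axis within 13 mm of the mat's centre, one to a mat; counting from the crock's end, the order is tallest, second tallest, second shortest, shortest ((horizontal distance between shaker_b and mat_p below 0.013 m or horizontal distance between shaker_b and mat_q below 0.013 m or horizontal distance between shaker_b and mat_r below 0.013 m or horizontal distance between shaker_b and mat_s below 0.013 m) and horizontal distance between shaker_b and crock between 0.075 and 0.175 m and height (world z) of shaker_b between 0.013 and 0.023 m and angle between each of shaker_b, shaker_d, shaker_a, shaker_c's own z axis and vertical below 0.1 rad and linear speed of each of shaker_b, shaker_d, shaker_a, shaker_c below 0.02 m/s and angular speed of each of shaker_b, shaker_d, shaker_a, shaker_c below 0.2 rad/s and (horizontal distance between shaker_d and mat_p below 0.013 m or horizontal distance between shaker_d and mat_q below 0.013 m or horizontal distance between shaker_d and mat_r below 0.013 m or horizontal distance between shaker_d and mat_s below 0.013 m) and horizontal distance between shaker_d and crock between 0.175 and 0.275 m and height (world z) of shaker_d between 0.013 and 0.023 m and (horizontal distance between shaker_a and mat_p below 0.013 m or horizontal distance between shaker_a and mat_q below 0.013 m or horizontal distance between shaker_a and mat_r below 0.013 m or horizontal distance between shaker_a and mat_s below 0.013 m) and horizontal distance between shaker_a and crock between 0.275 and 0.375 m and height (world z) of shaker_a between 0.013 and 0.023 m and (horizontal distance between shaker_c and mat_p below 0.013 m or horizontal distance between shaker_c and mat_q below 0.013 m or horizontal distance between shaker_c and mat_r below 0.013 m or horizontal distance between shaker_c and mat_s below 0.013 m) and horizontal distance between shaker_c and crock between 0.375 and 0.475 m and height (world z) of shaker_c between 0.013 and 0.023 m); the robot touches nothing.
It fails at once if a shaker is tipped more than about 35 degrees (angle between any of shaker_a, shaker_b, shaker_c, shaker_d's own z axis and vertical above 0.6 rad).
It fails at once if the crock is moved more than 20 mm or tipped (distance of crock from where it was at the start of the episode above 0.02 m or angle between crock's own z axis and vertical above 0.3 rad).
It also fails if it takes over 134 s, if anything falls off the work surface, if the arm or the gripper's body presses on something with over 40 N, if the wrist force passes 120 N, or if a joint passes its speed limit or range.

## Working session

There is one attempt and no reset: what is moved stays moved. The work goes in short steps, Python scripts to look and compute and a shell command to move; the robot and the scene stay as the last step left them, time stands still between calls to the robot, and variables do not carry over. Pictures are saved under pics/ and viewed, at most 14 in all, crops included, and the job is handed in when it is done.

```bash
mkdir -p pics
cat > h.py <<'E'
from station import *
import numpy as np, cv2
def snap(n,f):
    c=get_calibration(n); im=grab_frame(n); cv2.imwrite(f'pics/{f}.png',im); np.save(f'pics/{f}.npy',c,allow_pickle=True); return im,c
def load(f): return np.load(f'pics/{f}.npy',allow_pickle=True).item()
def ray(c,u,v,fish=False):
    f=192/np.tan(np.radians(c['fov_y'])/2); d=np.array([u-c['cx'],v-c['cy']])
    if fish:
        r=np.hypot(*d); th=r/f; d=np.r_[d/max(r,1e-9)*np.sin(th),np.cos(th)]
    else: d=np.r_[d/f,1]
    E=np.array(c['extrinsics']); R=E[:3,:3]; return -R.T@E[:3,3], R.T@d/np.linalg.norm(d)
def atz(c,u,v,z,fish=False):
    o,d=ray(c,u,v,fish); return o+d*(z-o[2])/d[2]
def tri(rays):
    A=0;b=0
    for o,d in rays:
        P=np.eye(3)-np.outer(d,d); A=A+P; b=b+P@o
    p=np.linalg.solve(A,b); return p,[np.linalg.norm(np.cross(p-o,d)) for o,d in rays]
def proj(c,p,fish=False):
    f=192/np.tan(np.radians(c['fov_y'])/2); E=np.array(c['extrinsics']); q=E[:3,:3]@p+E[:3,3]
    if fish:
        r=np.hypot(q[0],q[1]); k=f*np.arctan2(r,q[2])/max(r,1e-9)
    else: k=f/q[2]
    return q[0]*k+c['cx'],q[1]*k+c['cy']
E
python3 - <<'E'
from h import *
for n in ['scene','side','wrist']:
    im,c=snap(n,n+'0'); print(n,c['fov_y'],c['cx'],c['cy'],np.round(c['extrinsics'],3).tolist())
    cv2.imwrite(f'pics/{n}0b.png',cv2.resize(im,(800,600),interpolation=cv2.INTER_CUBIC))
E
```

```text
scene 46.874076689202376 256.3736797959434 193.51528735130827 [[0.721, 0.693, 0.019, -0.378], [0.529, -0.532, -0.661, -0.218], [-0.448, 0.487, -0.75, 1.238], [0.0, 0.0, 0.0, 1.0]]
side 47.61124409936423 256.2024312248587 191.8960642734422 [[-0.976, -0.22, 0.006, 0.515], [-0.17, 0.736, -0.655, 0.094], [0.14, -0.64, -0.755, 0.923], [0.0, 0.0, 0.0, 1.0]]
wrist 65.70646984690485 256.9403506168816 188.85889788887826 [[1.0, 0.001, -0.002, -0.649], [0.001, -0.969, 0.245, -0.029], [-0.001, -0.245, -0.969, 0.39], [0.0, 0.0, 0.0, 1.0]]
```

View pics/scene0b.png

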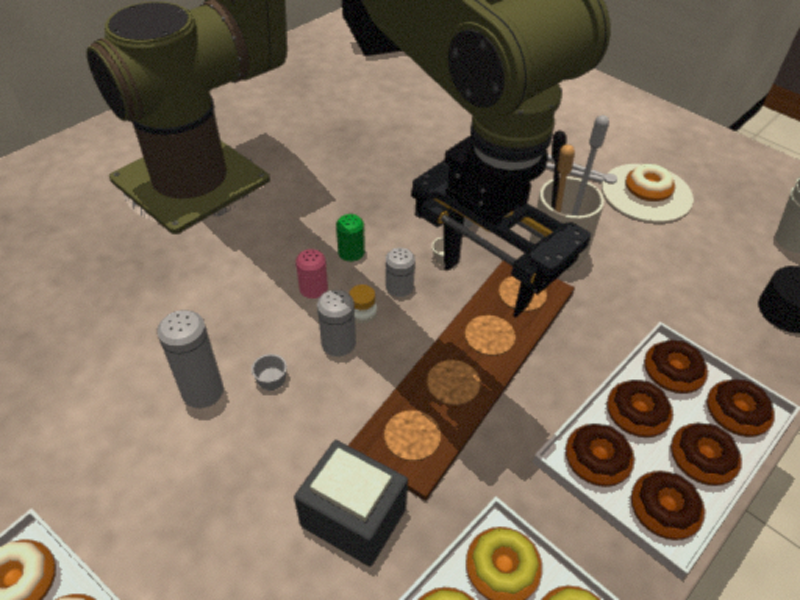

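View pics/side0b.png

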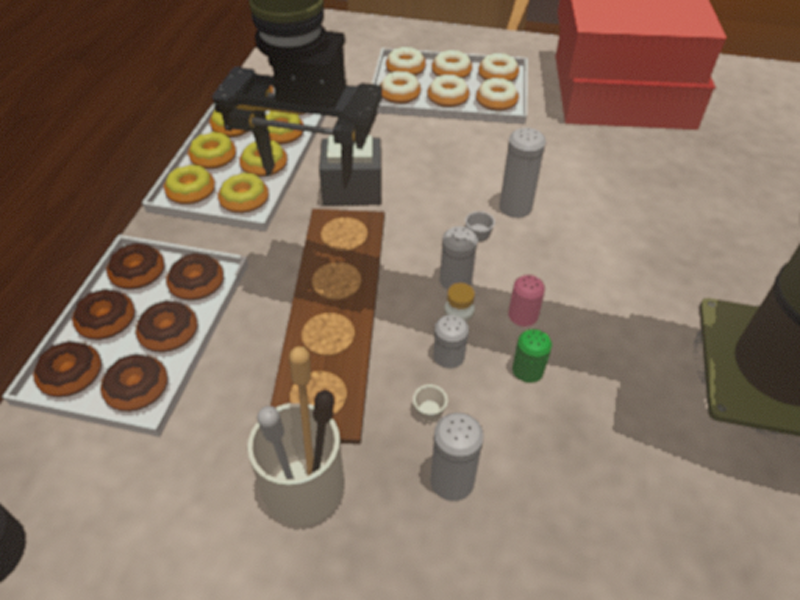

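View pics/wrist0b.png

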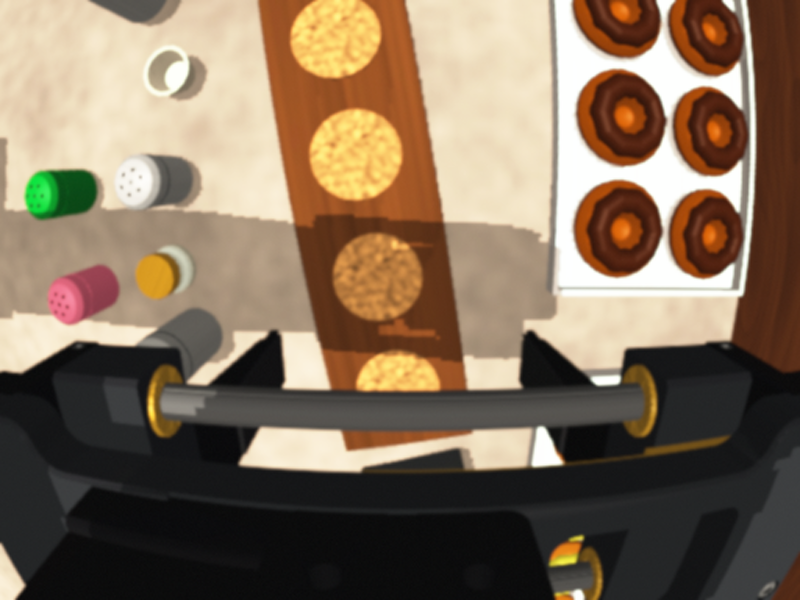

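The scene and side views show the steel shakers S1 at scene (190,360) / side (522,170), S2 at (337,322) / (458,258), and S3 at (400,270) / (450,342). S4 is only in the side view, at (456,457), hidden by the arm in the scene view. The crock is at the side (298,460) end. All positions are in 800x600 pixels.

Run:
```python
from h import *
A=load('scene0');B=load('side0');W=load('wrist0');k=.64
P={'S1':[(183,327),(202,393),(525,139),(517,205)],'S2':[(335,304),(339,344),(459,238),(457,280)],'S3':[(400,257),(401,286),(452,328),(450,357)]}
for n,(a,b,c,d) in P.items():
    for x,y in ((a,c),(b,d)):
        p,e=tri([ray(A,x[0]*k,x[1]*k),ray(B,y[0]*k,y[1]*k)]); print(n,p.round(4),np.round(e,4))
print('S4 base z0',atz(B,454*k,484*k,0).round(4),[atz(B,459*k,432*k,h).round(4) for h in(.09,.115,.14)])
# cork mats by two views
M=[((412,435),(344,234)),((453,383),(337,281)),((490,335),(329,334)),((523,293),(319,394))]
for a,b in M:
    p,e=tri([ray(A,a[0]*k,a[1]*k),ray(B,b[0]*k,b[1]*k)]); print('mat',p.round(4),np.round(e,4),atz(A,a[0]*k,a[1]*k,.018).round(4),atz(B,b[0]*k,b[1]*k,.018).round(4))
Wm=[(336,37),(356,155),(378,277)]
for u,v in Wm: print('wmat',atz(W,u*k,v*k,.018,True).round(4))
print('crock rim',atz(B,295*k,450*k,.12).round(4),'cup',atz(B,430*k,400*k,.04),'jar',atz(B,460*k,296*k,.045),'cup2',atz(B,479*k,224*k,.03),'green',atz(B,533*k,340*k,.065),'pink',atz(B,528*k,287*k,.065),'napkin',atz(B,350*k,150*k,.092))
im=cv2.imread('pics/side0.png'); cv2.imwrite('pics/c1.png',cv2.resize(im[60:330,250:380],None,fx=2.2*2/2,fy=2.2,interpolation=cv2.INTER_CUBIC))
o=get_obs();print(o['tool_rot'].round(3) if hasattr(o['tool_rot'],'round') else o['tool_rot'],o['t'],o['grip_width'])
```

```text
S1 [ 0.3907 -0.247   0.1371] [0.0005 0.0005]
S1 [ 3.875e-01 -2.524e-01 -3.000e-04] [0.0034 0.0034]
S2 [ 0.4585 -0.0638  0.0861] [0.001 0.001]
S2 [ 0.4571 -0.0634 -0.002 ] [0.0031 0.0031]
S3 [0.4422 0.0804 0.0628] [0.0012 0.0012]
S3 [ 0.4425  0.0816 -0.0005] [0.0031 0.0031]
S4 base z0 [0.4029 0.2632 0.    ] [array([0.4064, 0.2452, 0.09  ]), array([0.4057, 0.2598, 0.115 ]), array([0.4051, 0.2745, 0.14  ])]
mat [ 0.644  -0.1062  0.015 ] [0.0014 0.0014] [ 0.6465 -0.107   0.018 ] [ 0.6418 -0.104   0.018 ]
mat [ 0.6276 -0.0079  0.0139] [0.002 0.002] [ 0.6311 -0.0095  0.018 ] [ 0.6246 -0.0055  0.018 ]
mat [0.6107 0.0916 0.0155] [0.0026 0.0026] [0.6142 0.0909 0.018 ] [0.6077 0.0921 0.018 ]
mat [0.5952 0.1894 0.017 ] [0.003 0.003] [0.5983 0.1899 0.018 ] [0.5922 0.1886 0.018 ]
wmat [0.5969 0.1853 0.018 ]
wmat [0.6132 0.0876 0.018 ]
wmat [ 0.6298 -0.01    0.018 ]
crock rim [0.5681 0.3216 0.12  ] cup [0.44996325 0.17967008 0.04      ] jar [0.44143244 0.00673788 0.045     ] cup2 [ 0.43807276 -0.16144637  0.03      ] green [0.33651668 0.07749976 0.065     ] pink [ 0.35187477 -0.01272658  0.065     ] napkin [ 0.65995504 -0.21873579  0.092     ]
[[ 0.     1.    -0.002]
 [ 1.    -0.     0.   ]
 [ 0.    -0.002 -1.   ]] 0.15 0.09517746240949422
```

```bash
python3 - <<'E'
from h import *
A=load('scene0');B=load('side0');k=.64
print('redbox base',atz(B,566*k,112*k,0),atz(B,704*k,122*k,0),'top',[atz(B,560*k,50*k,h) for h in (.1,.15)])
for n,a,b in (('wood',(567,152),(300,356)),('grey',(600,127),(268,415)),('black',(560,140),(323,402))):
  p,e=tri([ray(A,a[0]*k,a[1]*k),ray(B,b[0]*k,b[1]*k)]);print(n,p.round(3),np.round(e,3))
E
python3 -m inch '1 -.2 -.2 0 0;1 -.5 -.5 0 0;1 -.6 -.6 0 0;1 -.6 -.6 0 0;1 -.6 -.6 0 0;1 -.6 -.6 0 0;1 -.6 -.6 0 0;1 -.6 -.6 0 0;1 -.6 -.5 0 0;1 -.6 -.5 0 0;1 -.6 -.5 0 0;1 -.4 -.4 0 0'
python3 -m inch '1 -.4 -.3 0 0;1 -.2 -.3 0 0;1 0 0 0 0;1 0 0 0 0'
python3 - <<'E'
from h import *
im,c=snap('wrist','w1'); cv2.imwrite('pics/w1b.png',cv2.resize(im,(800,600),interpolation=cv2.INTER_CUBIC))
im,c=snap('scene','s1'); cv2.imwrite('pics/s1b.png',cv2.resize(im,(800,600),interpolation=cv2.INTER_CUBIC))
E
```

```text
redbox base [ 0.32196821 -0.54858874  0.        ] [ 0.06239208 -0.5752626   0.        ] top [array([ 0.35484577, -0.59467366,  0.1       ]), array([ 0.35747457, -0.50092177,  0.15      ])]
wood [0.57  0.274 0.219] [0.002 0.002]
grey [0.574 0.347 0.227] [0.001 0.001]
black [0.536 0.31  0.204] [0.002 0.002]
t: 1.15
tcp_pos: [0.3874, -0.249, 0.2144]
tool_rot: [[0.001, 1.0, -0.001], [1.0, -0.001, -0.0], [-0.0, -0.001, -1.0]]
ft_force: [0.0, -0.2, 0.5]
grip_width: 0.0953
grasp_force: 0.0
t: 1.48
tcp_pos: [0.3653, -0.2722, 0.2145]
tool_rot: [[0.002, 1.0, 0.0], [1.0, -0.002, 0.0], [0.0, 0.0, -1.0]]
ft_force: [0.1, -0.2, -0.2]
grip_width: 0.0948
grasp_force: 0.0
```

View pics/w1b.png

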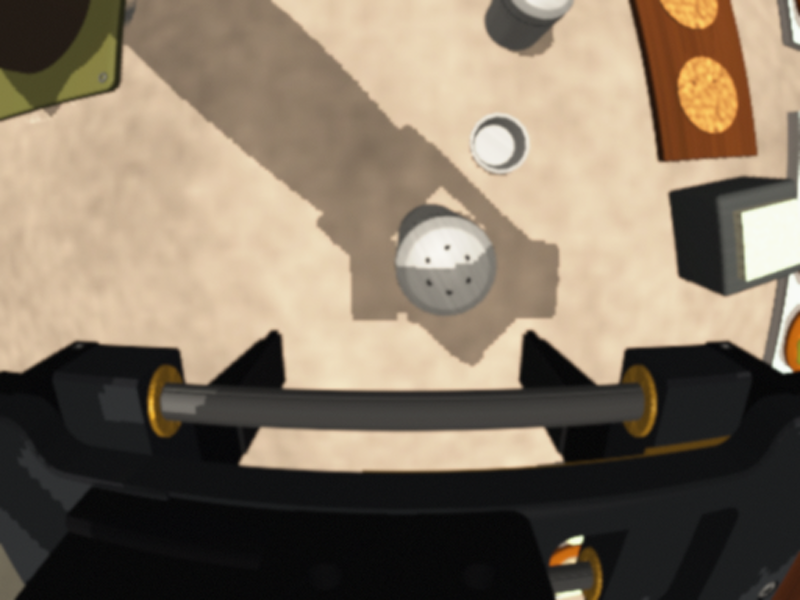

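View pics/s1b.png

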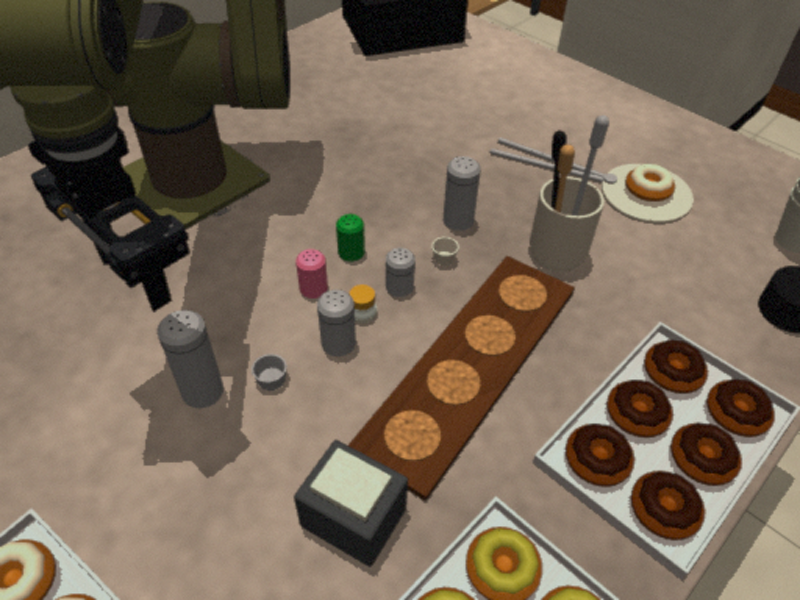

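The wrist view shows the tall shaker's top at (446,264). The scene view now shows S4, top (463,166), base bottom (460,231), and all four mats clear.

Run:
```python
from h import *
A=load('s1');B=load('side0');W=load('w1');k=.64
r=ray(W,446*k,264*k,True);print('wrist S1',[atz(W,446*k,264*k,z,True).round(4) for z in(.132,.14)])
p,e=tri([r,ray(A,184*k,327*k),ray(B,525*k,139*k)]);print('S1',p.round(4),np.round(e,4))
for a,b in (((463,166),(459,432)),((461,222),(454,484))):
  p,e=tri([ray(A,a[0]*k,a[1]*k),ray(B,b[0]*k,b[1]*k)]);print('S4',p.round(4),np.round(e,4))
def mats(f,lo,hi):
    h=cv2.cvtColor(cv2.imread(f),cv2.COLOR_BGR2HSV); return h
# full scene image: cork vs plank; segment
def cents(f,seeds):
    im=cv2.imread(f); hsv=cv2.cvtColor(im,cv2.COLOR_BGR2HSV); out=[]
    for s in seeds:
        x,y=int(s[0]*k),int(s[1]*k); w=im[y-22:y+23,x-24:x+25,1].copy(); w=cv2.GaussianBlur(w,(3,3),0)
        _,b=cv2.threshold(w,0,255,cv2.THRESH_OTSU); n,l,st,ce=cv2.connectedComponentsWithStats(b); i=l[22,24]; i=i if i else 1+st[1:,4].argmax()
        hull=cv2.convexHull(np.argwhere(l==i)[:,::-1].astype(np.int32)); (cx,cy),ax,an=cv2.fitEllipse(hull); out.append((cx+x-24,cy+y-22,np.round(ax,1)))
    return out
a=cents('pics/s1.png',[(412,435),(453,383),(490,335),(523,293)]); b=cents('pics/side0.png',[(344,234),(337,281),(329,334),(319,394)])
for x,y in zip(a,b):
    p,e=tri([ray(A,*x[:2]),ray(B,*y[:2])]); print(x[0]/k,x[1]/k,x[2],y[0]/k,y[1]/k,y[2],p.round(4),np.round(e,4))
```

```text
wrist S1 [array([ 0.3897, -0.2509,  0.132 ]), array([ 0.3889, -0.2494,  0.14  ])]
S1 [ 0.3904 -0.2479  0.1367] [0.0024 0.0025 0.0001]
S4 [0.4067 0.26   0.1142] [0.0011 0.0011]
S4 [ 0.4075  0.2638 -0.0043] [0.0052 0.0052]
411.8253916501999 434.36909317970276 [31.7 35.7] 343.4858500957489 232.50715732574463 [20.4 29.6] [ 0.6445 -0.1068  0.0177] [0.0011 0.0011]
452.9335469007492 381.1637818813324 [27.9 33.8] 335.7243478298187 279.72194850444794 [23.6 30.6] [ 0.628  -0.0074  0.0176] [0.0009 0.0009]
489.4156336784363 334.16402637958527 [24.5 31.8] 320.34831941127777 338.5267496109009 [29.  45.1] [0.6146 0.0967 0.0132] [0.0044 0.0044]
522.0296114683151 291.9151693582535 [21.8 30.2] 323.4122961759567 392.2223597764969 [27.6 29.1] [0.5917 0.1877 0.019 ] [0.0051 0.0051]
```

```bash
python3 -m inch '1 .31 .28 0 0;1 .31 .28 0 0;1 0 0 -.3 0;1 0 0 -.5 0;1 0 0 -.6 0;1 0 0 -.6 0;1 0 0 -.6 0;1 0 0 -.4 0;1 0 0 -.24 0;1 0 0 0 0;1 0 0 0 0' 20
python3 -m inch '.4 0 0 0 0;.4 0 0 0 0;.4 0 0 0 0;.4 0 0 0 0;.4 0 0 0 0;.4 0 0 0 0;.4 0 0 0 0;.4 0 0 0 0'
```

```text
t: 2.5
tcp_pos: [0.3907, -0.2493, 0.0847]
tool_rot: [[-0.001, 1.0, -0.001], [1.0, 0.001, 0.001], [0.001, -0.001, -1.0]]
ft_force: [0.1, -0.4, 1.2]
grip_width: 0.0952
grasp_force: 0.0
t: 3.17
tcp_pos: [0.3908, -0.2497, 0.0852]
tool_rot: [[-0.0, 1.0, 0.0], [1.0, 0.0, -0.0], [-0.0, 0.0, -1.0]]
ft_force: [-0.5, -1.1, 0.9]
grip_width: 0.0563
grasp_force: 20.0
```

```bash
python3 -m inch '.4 0 0 .2 0;.4 0 0 .4 0;.4 0 0 .5 0;.4 0 0 .5 0;.4 0 0 .5 0;.4 0 0 .5 0;.4 0 0 .4 0;.4 0 0 .3 0;.4 0 0 .2 0;.4 .1 .2 0 0;.4 .2 .4 0 0;.4 .23 .5 0 0' 25
python3 -m inch '.4 .23 .5 0 0;.4 .23 .5 0 0;.4 .23 .5 0 0;.4 .23 .5 0 0;.4 .23 .5 0 0;.4 .23 .5 0 0;.4 .23 .5 0 0;.4 .23 .5 0 0;.4 .23 .5 0 0;.4 .23 .5 0 0;.4 .23 .5 0 0;.4 .23 .5 0 0'
python3 -m inch '.4 .23 .5 0 0;.4 .23 .5 0 0;.4 .23 .5 0 0;.4 .23 .5 0 0;.4 .23 .5 0 0;.4 .23 .5 0 0;.4 .23 .4 0 0;.4 .1 .3 0 0;.4 .1 .2 0 0;.4 0 0 0 0;.4 0 0 0 0;.4 0 0 0 0'
```

```text
t: 4.17
tcp_pos: [0.4116, -0.205, 0.2237]
tool_rot: [[0.002, 1.0, -0.002], [1.0, -0.002, 0.001], [0.001, -0.002, -1.0]]
ft_force: [0.8, -0.5, -3.0]
grip_width: 0.0559
grasp_force: 25.0
t: 5.17
tcp_pos: [0.5217, 0.0362, 0.2232]
tool_rot: [[-0.0, 1.0, -0.003], [1.0, 0.0, 0.0], [0.0, -0.003, -1.0]]
ft_force: [0.3, 0.0, -3.0]
grip_width: 0.0561
grasp_force: 25.0
t: 6.17
tcp_pos: [0.5944, 0.1897, 0.2247]
tool_rot: [[0.001, 1.0, -0.001], [1.0, -0.001, -0.001], [-0.001, -0.001, -1.0]]
ft_force: [0.1, -0.3, -3.0]
grip_width: 0.0559
grasp_force: 25.0
```

```bash
python3 -m inch '.4 0 0 -.2 0;.4 0 0 -.4 0;.4 0 0 -.5 0;.4 0 0 -.5 0;.4 0 0 -.5 0;.4 0 0 -.4 0;.4 0 0 -.3 0;.4 0 0 -.1 0;.4 0 0 -.06 0;.4 0 0 0 0;.4 0 0 0 0;.4 0 0 0 0'
python3 - <<'E'
from h import *
im,c=snap('side','d1'); cv2.imwrite('pics/d1c.png',cv2.resize(im[120:340,100:340],(800,733))[:600])
E
```

```text
t: 7.17
tcp_pos: [0.5957, 0.1906, 0.1082]
tool_rot: [[0.0, 1.0, 0.002], [1.0, -0.0, 0.001], [0.001, 0.002, -1.0]]
ft_force: [-0.5, -0.1, -1.8]
grip_width: 0.0556
grasp_force: 25.0
```

View pics/d1c.png

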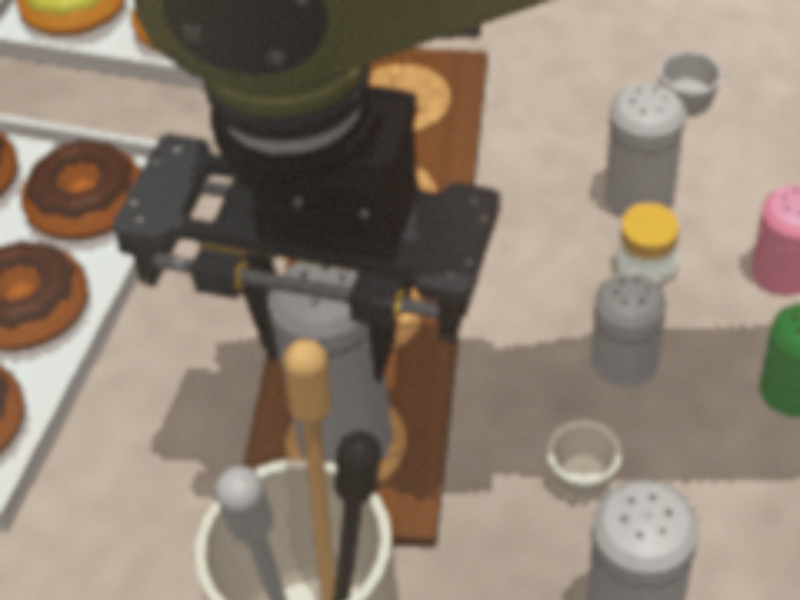

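The shaker hangs over the last mat at about (345,440) in the crop, clear of the utensils. Now I'll lower the last few mm.

```bash
python3 -m inch '.4 0 0 -.05 0;.4 0 0 -.04 0;.4 0 0 0 0;.4 0 0 0 0;.4 0 0 0 0'
```

```text
t: 7.63
tcp_pos: [0.595, 0.1904, 0.1033]
tool_rot: [[0.0, 1.0, 0.001], [1.0, -0.0, 0.0], [0.0, 0.001, -1.0]]
ft_force: [0.3, 0.3, -1.7]
grip_width: 0.056
grasp_force: 25.0
```

```bash
python3 -m inch '.4 0 0 -.04 0;.4 0 0 0 0;.4 0 0 0 0;.4 0 0 0 0'
```

```text
t: 7.97
tcp_pos: [0.5951, 0.1906, 0.1032]
tool_rot: [[-0.0, 1.0, 0.001], [1.0, 0.0, 0.0], [0.0, 0.001, -1.0]]
ft_force: [-3.1, 0.2, 6.1]
grip_width: 0.056
grasp_force: 25.0
```

```bash
python3 -m inch '.6 0 0 0 0;1 0 0 0 0;1 0 0 0 0;1 0 0 0 0;1 0 0 0 0;1 0 0 .2 0;1 0 0 .5 0;1 0 0 .6 0;1 0 0 .6 0;1 0 0 .6 0;1 0 0 .4 0;1 0 0 0 0'
python3 -m inch '1 -.3 0 0 0;1 -.6 0 0 0;1 -.7 .2 0 0;1 -.7 .2 0 0;1 -.7 .3 0 0;1 -.7 .3 0 0;1 -.6 .3 0 0;1 -.3 .3 0 0;1 -.1 .16 0 0;1 0 0 0 0;1 0 0 0 0'
```

```text
t: 8.97
tcp_pos: [0.5973, 0.1909, 0.2234]
tool_rot: [[-0.0, 1.0, 0.009], [1.0, 0.0, 0.002], [0.002, 0.009, -1.0]]
ft_force: [0.7, -0.1, 0.4]
grip_width: 0.0953
grasp_force: 0.0
t: 9.88
tcp_pos: [0.407, 0.2607, 0.217]
tool_rot: [[-0.001, 1.0, -0.0], [1.0, 0.001, -0.001], [-0.001, -0.0, -1.0]]
ft_force: [0.4, -0.4, 0.2]
grip_width: 0.0953
grasp_force: 0.0
```

```bash
python3 - <<'E'
from h import *
im,c=snap('side','d2'); cv2.imwrite('pics/d2b.png',cv2.resize(im,(800,600),interpolation=cv2.INTER_CUBIC))
E
python3 -m inch '1 0 0 -.2 0;1 0 0 -.5 0;1 0 0 -.6 0;1 0 0 -.6 0;1 0 0 -.6 0;1 0 0 -.5 0;1 0 0 -.4 0;1 0 0 -.25 0;1 0 0 -.1 0;1 0 0 0 0;1 0 0 0 0' 20
python3 -m inch '.4 0 0 0 0;.4 0 0 0 0;.4 0 0 0 0;.4 0 0 0 0;.4 0 0 0 0;.4 0 0 0 0;.4 0 0 0 0;.4 0 0 0 0'
```

```text
t: 10.85
tcp_pos: [0.4075, 0.2608, 0.068]
tool_rot: [[0.0, 1.0, 0.001], [1.0, -0.0, 0.0], [0.0, 0.001, -1.0]]
ft_force: [0.2, -0.4, 0.4]
grip_width: 0.0955
grasp_force: 0.0
t: 11.52
tcp_pos: [0.4071, 0.2609, 0.0676]
tool_rot: [[-0.0, 1.0, 0.001], [1.0, 0.0, 0.0], [0.0, 0.001, -1.0]]
ft_force: [1.6, 0.3, -0.3]
grip_width: 0.0526
grasp_force: 20.0
```

View pics/d2b.png

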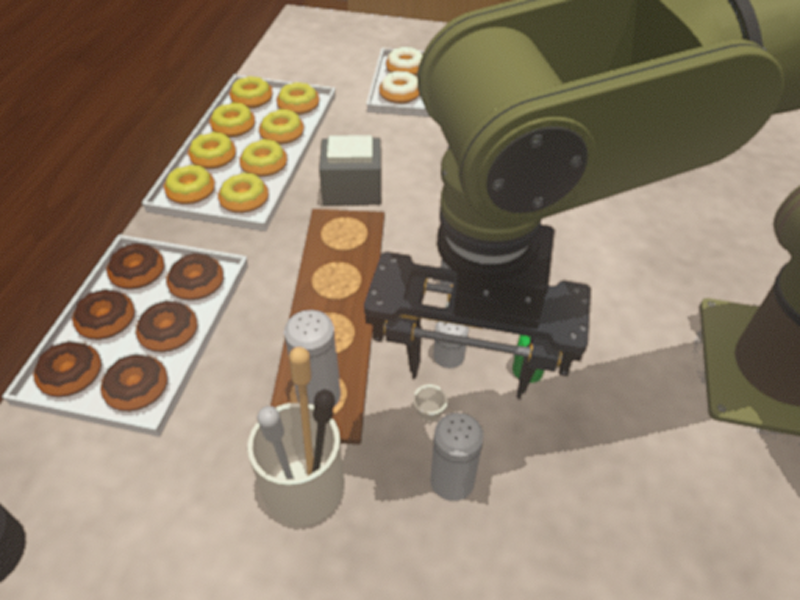

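The side view shows the tall shaker upright on the crock-end mat at (310,360), and the gripper closed on a 53 mm shaker.

```bash
python3 -m inch '.4 0 0 .2 0;.4 0 0 .4 0;.4 0 0 .5 0;.4 0 0 .5 0;.4 0 0 .5 0;.4 0 0 .5 0;.4 0 0 .3 0;.4 0 0 .1 0;.4 0 -.2 0 0;.4 0 -.4 0 0;.4 0 -.5 0 0;.4 0 -.5 0 0' 25
python3 -m inch '.4 0 -.5 0 0;.4 0 -.5 0 0;.4 .1 -.5 0 0;.4 .3 -.5 0 0;.4 .5 -.4 0 0;.4 .6 -.24 0 0;.4 .6 0 0 0;.4 .6 0 0 0;.4 .6 0 0 0;.4 .6 0 0 0;.4 .6 0 0 0;.4 .4 0 0 0'
python3 -m inch '.4 .2 0 0 0;.4 0 0 0 0;.4 0 0 0 0;.4 0 0 0 0;.4 0 0 0 0'
```

```text
t: 12.52
tcp_pos: [0.4054, 0.1954, 0.1852]
tool_rot: [[-0.001, 1.0, -0.004], [1.0, 0.001, -0.002], [-0.002, -0.004, -1.0]]
ft_force: [0.5, 0.2, -3.1]
grip_width: 0.0523
grasp_force: 25.0
t: 13.52
tcp_pos: [0.6032, 0.0903, 0.1847]
tool_rot: [[0.0, 1.0, -0.004], [1.0, -0.0, -0.001], [-0.001, -0.004, -1.0]]
ft_force: [-0.5, 1.1, -2.9]
grip_width: 0.0527
grasp_force: 24.9
t: 13.93
tcp_pos: [0.6097, 0.0912, 0.1872]
tool_rot: [[-0.0, 1.0, -0.001], [1.0, 0.0, -0.0], [-0.0, -0.001, -1.0]]
ft_force: [-1.0, 0.4, -3.8]
grip_width: 0.0529
grasp_force: 25.0
```

```bash
python3 -m inch '.4 .05 0 -.2 0;.4 0 0 -.4 0;.4 0 0 -.5 0;.4 0 0 -.5 0;.4 0 0 -.4 0;.4 0 0 -.3 0;.4 0 0 -.15 0;.4 0 0 -.05 0;.4 0 0 0 0;.4 0 0 0 0;.4 0 0 0 0;.4 0 0 0 0'
```

```text
t: 14.93
tcp_pos: [0.6136, 0.0912, 0.0888]
tool_rot: [[0.0, 1.0, 0.002], [1.0, -0.0, 0.0], [0.0, 0.002, -1.0]]
ft_force: [0.4, 0.7, -3.5]
grip_width: 0.0529
grasp_force: 25.0
```

```bash
python3 -m inch '.4 -.03 0 -.05 0;.4 0 0 -.03 0;.4 0 0 0 0;.4 0 0 0 0;.4 0 0 -.03 0;.4 0 0 0 0;.4 0 0 0 0'
```

```text
t: 15.52
tcp_pos: [0.6125, 0.0912, 0.0853]
tool_rot: [[0.0, 1.0, 0.002], [1.0, -0.0, 0.0], [0.0, 0.002, -1.0]]
ft_force: [-2.8, -0.2, 8.0]
grip_width: 0.0525
grasp_force: 25.0
```

```bash
python3 -m inch '.6 0 0 0 0;1 0 0 0 0;1 0 0 0 0;1 0 0 0 0;1 0 0 0 0;1 0 0 .2 0;1 0 0 .5 0;1 0 0 .6 0;1 0 0 .6 0;1 0 0 .4 0;1 0 0 .2 0;1 -.2 -.2 0 0'
python3 -m inch '1 -.5 -.5 0 0;1 -.6 -.6 0 0;1 -.6 -.6 0 0;1 -.6 -.6 0 0;1 -.6 -.6 0 0;1 -.4 -.4 0 0;1 -.3 -.3 0 0;1 -.06 -.07 0 0;1 0 0 0 0;1 0 0 0 0;1 0 0 0 0'
```

```text
t: 16.52
tcp_pos: [0.6056, 0.0838, 0.1862]
tool_rot: [[-0.001, 1.0, 0.006], [1.0, 0.001, 0.001], [0.001, 0.006, -1.0]]
ft_force: [-0.3, -0.9, 0.6]
grip_width: 0.0952
grasp_force: 0.0
t: 17.43
tcp_pos: [0.4574, -0.0631, 0.1826]
tool_rot: [[-0.001, 1.0, -0.001], [1.0, 0.001, 0.0], [0.0, -0.001, -1.0]]
ft_force: [0.3, 0.9, -0.1]
grip_width: 0.095
grasp_force: 0.0
```

```bash
python3 -m inch '1 0 0 -.2 0;1 0 0 -.4 0;1 0 0 -.5 0;1 0 0 -.6 0;1 0 0 -.6 0;1 0 0 -.5 0;1 0 0 -.4 0;1 0 0 -.2 0;1 0 0 -.05 0;1 0 0 0 0;1 0 0 0 0' 20
python3 -m inch '.4 0 0 0 0;.4 0 0 0 0;.4 0 0 0 0;.4 0 0 0 0;.4 0 0 0 0;.4 0 0 0 0;.4 0 0 0 0;.4 0 0 0 0'
```

```text
t: 18.35
tcp_pos: [0.4581, -0.0636, 0.0459]
tool_rot: [[-0.0, 1.0, 0.001], [1.0, 0.0, -0.0], [-0.0, 0.001, -1.0]]
ft_force: [-0.1, -0.1, -0.3]
grip_width: 0.0952
grasp_force: 0.0
t: 19.02
tcp_pos: [0.4577, -0.0637, 0.0453]
tool_rot: [[0.0, 1.0, 0.001], [1.0, -0.0, -0.0], [-0.0, 0.001, -1.0]]
ft_force: [-1.2, -0.3, -1.3]
grip_width: 0.0497
grasp_force: 20.0
```

```bash
python3 -m inch '.4 0 0 .2 0;.4 0 0 .4 0;.4 0 0 .5 0;.4 0 0 .5 0;.4 0 0 .4 0;.4 0 0 .3 0;.4 0 0 .2 0;.4 .2 .1 0 0;.4 .4 .1 0 0;.4 .5 .2 0 0;.4 .5 .2 0 0;.4 .5 .2 0 0' 25
python3 -m inch '.4 .5 .2 0 0;.4 .5 .2 0 0;.4 .5 .1 0 0;.4 .4 .1 0 0;.4 .2 0 0 0;.4 .06 .01 0 0;.4 0 0 0 0;.4 0 0 0 0;.4 0 0 0 0;.4 0 0 0 0'
```

```text
t: 20.02
tcp_pos: [0.5416, -0.0308, 0.1433]
tool_rot: [[0.0, 1.0, -0.002], [1.0, -0.0, 0.001], [0.001, -0.002, -1.0]]
ft_force: [0.0, 1.1, -2.2]
grip_width: 0.0496
grasp_force: 25.0
t: 20.85
tcp_pos: [0.6269, -0.0074, 0.145]
tool_rot: [[0.0, 1.0, -0.0], [1.0, -0.0, -0.0], [-0.0, -0.0, -1.0]]
ft_force: [0.5, 0.4, -1.7]
grip_width: 0.0495
grasp_force: 25.0
```

```bash
python3 -m inch '.4 .02 0 -.2 0;.4 0 0 -.4 0;.4 0 0 -.5 0;.4 0 0 -.4 0;.4 0 0 -.3 0;.4 0 0 -.15 0;.4 0 0 -.05 0;.4 0 0 0 0;.4 0 0 0 0;.4 0 0 0 0;.4 0 0 0 0'
python3 -m inch '.4 0 0 -.03 0;.4 0 0 0 0;.4 0 0 -.03 0;.4 0 0 0 0;.4 0 0 0 0;.4 0 0 0 0'
```

```text
t: 21.77
tcp_pos: [0.6292, -0.0073, 0.0663]
tool_rot: [[0.0, 1.0, 0.002], [1.0, -0.0, -0.0], [-0.0, 0.002, -1.0]]
ft_force: [-0.2, 0.4, -1.9]
grip_width: 0.0494
grasp_force: 25.0
t: 22.27
tcp_pos: [0.6287, -0.0072, 0.0633]
tool_rot: [[-0.0, 1.0, 0.001], [1.0, 0.0, -0.0], [-0.0, 0.001, -1.0]]
ft_force: [-0.9, -0.4, 2.9]
grip_width: 0.0497
grasp_force: 25.0
```

```bash
python3 -m inch '.6 0 0 0 0;1 0 0 0 0;1 0 0 0 0;1 0 0 0 0;1 0 0 0 0;1 0 0 .2 0;1 0 0 .5 0;1 0 0 .6 0;1 0 0 .6 0;1 0 0 .4 0;1 0 0 .2 0;1 -.3 0 0 0'
python3 -m inch '1 -.6 0 0 0;1 -.6 .2 0 0;1 -.6 .3 0 0;1 -.6 .3 0 0;1 -.6 .3 0 0;1 -.5 .3 0 0;1 -.4 .3 0 0;1 -.3 .3 0 0;1 -.16 .2 0 0;1 0 0 0 0;1 0 0 0 0;1 0 0 0 0'
```

```text
t: 23.27
tcp_pos: [0.6191, -0.0075, 0.1663]
tool_rot: [[-0.0, 1.0, 0.006], [1.0, 0.0, -0.001], [-0.001, 0.006, -1.0]]
ft_force: [-0.8, 0.6, -0.0]
grip_width: 0.0951
grasp_force: 0.0
t: 24.27
tcp_pos: [0.4425, 0.0805, 0.1627]
tool_rot: [[0.0, 1.0, 0.0], [1.0, -0.0, -0.0], [-0.0, 0.0, -1.0]]
ft_force: [0.7, -0.9, 0.3]
grip_width: 0.0948
grasp_force: 0.0
```

Run:
```python
from h import *
im,c=snap('scene','e1'); cv2.imwrite('pics/e1b.png',cv2.resize(im,(800,600),interpolation=cv2.INTER_CUBIC))
```

```text
(no output)
```

View pics/e1b.png

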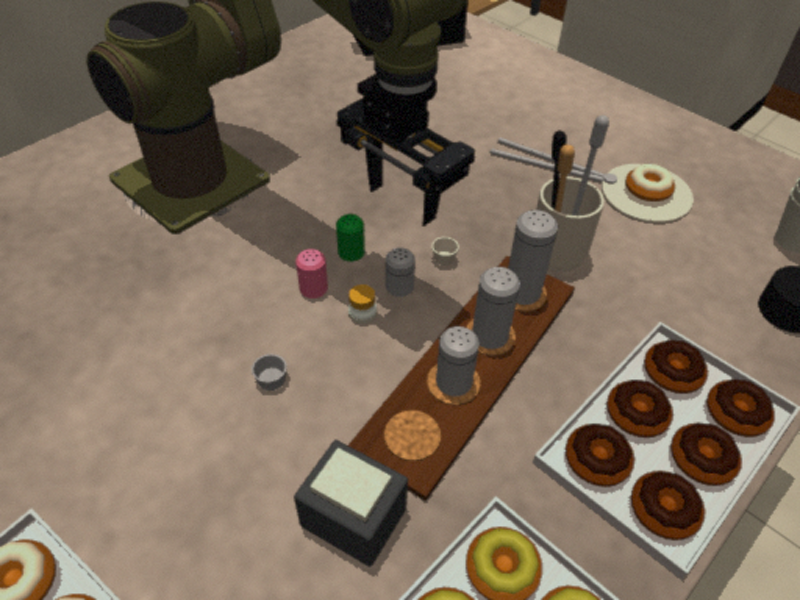

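Three shakers stand centred on their mats, with tops at (537,225), (498,282) and (458,343). The shortest is still at (400,272), and the free mat is at (412,435). Next I'll grasp the last shaker.

```bash
python3 -m inch '1 0 0 -.2 0;1 0 0 -.4 0;1 0 0 -.5 0;1 0 0 -.5 0;1 0 0 -.5 0;1 0 0 -.5 0;1 0 0 -.4 0;1 0 0 -.2 0;1 0 0 -.1 0;1 0 0 0 0;1 0 0 0 0' 20
python3 -m inch '.3 0 0 0 0;.3 0 0 0 0;.3 0 0 0 0;.3 0 0 0 0;.3 0 0 0 0;.3 0 0 0 0;.3 0 0 0 0;.3 0 0 0 0;.3 0 0 0 0'
```

```text
t: 25.23
tcp_pos: [0.4426, 0.0807, 0.0312]
tool_rot: [[0.0, 1.0, 0.001], [1.0, -0.0, 0.0], [0.0, 0.001, -1.0]]
ft_force: [-0.7, 0.2, 0.3]
grip_width: 0.0951
grasp_force: 0.0
t: 25.98
tcp_pos: [0.4425, 0.0808, 0.0309]
tool_rot: [[0.0, 1.0, 0.001], [1.0, -0.0, 0.0], [0.0, 0.001, -1.0]]
ft_force: [0.9, -0.1, 0.3]
grip_width: 0.0431
grasp_force: 20.0
```

```bash
python3 -m inch '.3 0 0 .2 0;.3 0 0 .4 0;.3 0 0 .5 0;.3 0 0 .5 0;.3 0 0 .5 0;.3 0 0 .4 0;.3 0 0 .3 0;.3 0 -.2 .2 0;.3 0 -.4 0 0;.3 0 -.5 0 0;.3 0 -.5 0 0;.3 0 -.5 0 0' 25
python3 -m inch '.3 0 -.5 0 0;.3 0 -.5 0 0;.3 .2 -.5 0 0;.3 .4 -.4 0 0;.3 .5 -.4 0 0;.3 .6 -.2 0 0;.3 .6 -.1 0 0;.3 .6 0 0 0;.3 .6 0 0 0;.3 .5 0 0 0;.3 .5 0 0 0;.3 .3 0 0 0'
python3 -m inch '.3 .2 0 0 0;.3 .05 0 0 0;.3 0 0 0 0;.3 0 0 0 0;.3 0 0 0 0'
```

```text
t: 26.98
tcp_pos: [0.4411, -0.0044, 0.15]
tool_rot: [[-0.0, 1.0, -0.002], [1.0, 0.0, -0.0], [-0.0, -0.002, -1.0]]
ft_force: [0.5, 0.2, -1.1]
grip_width: 0.0431
grasp_force: 25.0
t: 27.98
tcp_pos: [0.6348, -0.1078, 0.1494]
tool_rot: [[-0.0, 1.0, -0.002], [1.0, 0.0, 0.0], [0.0, -0.002, -1.0]]
ft_force: [-0.3, 0.1, -1.8]
grip_width: 0.0434
grasp_force: 25.0
t: 28.4
tcp_pos: [0.6431, -0.1073, 0.1505]
tool_rot: [[0.0, 1.0, -0.001], [1.0, -0.0, 0.0], [0.0, -0.001, -1.0]]
ft_force: [-0.5, -0.1, -0.5]
grip_width: 0.0433
grasp_force: 25.0
```

```bash
python3 -m inch '.3 .02 0 -.2 0;.3 0 0 -.4 0;.3 0 0 -.5 0;.3 0 0 -.5 0;.3 0 0 -.4 0;.3 0 0 -.3 0;.3 0 0 -.13 0;.3 0 0 -.05 0;.3 0 0 0 0;.3 0 0 0 0;.3 0 0 0 0;.3 0 0 0 0'
python3 -m inch '.3 0 0 -.03 0;.3 0 0 0 0;.3 0 0 -.03 0;.3 0 0 0 0;.3 0 0 0 0;.3 0 0 0 0'
```

```text
t: 29.4
tcp_pos: [0.6457, -0.1074, 0.0528]
tool_rot: [[-0.0, 1.0, 0.002], [1.0, 0.0, -0.001], [-0.001, 0.002, -1.0]]
ft_force: [-0.8, 1.0, -1.4]
grip_width: 0.0436
grasp_force: 25.0
t: 29.9
tcp_pos: [0.6447, -0.1072, 0.049]
tool_rot: [[-0.0, 1.0, -0.0], [1.0, 0.0, 0.0], [0.0, -0.0, -1.0]]
ft_force: [0.2, 0.0, -1.9]
grip_width: 0.0435
grasp_force: 25.0
```

```bash
python3 -m inch '.3 0 0 -.03 0;.3 0 0 0 0;.3 0 0 0 0;.3 0 0 0 0'
```

```text
t: 30.23
tcp_pos: [0.6449, -0.1072, 0.0489]
tool_rot: [[-0.0, 1.0, -0.0], [1.0, 0.0, -0.0], [-0.0, -0.0, -1.0]]
ft_force: [-3.3, 0.4, 6.3]
grip_width: 0.0433
grasp_force: 25.0
```

Contact, so I'll release, rise and clear the view.

```bash
python3 -m inch '.6 0 0 0 0;1 0 0 0 0;1 0 0 0 0;1 0 0 0 0;1 0 0 0 0;1 0 0 .2 0;1 0 0 .5 0;1 0 0 .6 0;1 0 0 .6 0;1 0 0 .6 0;1 0 0 .5 0;1 -.3 0 .3 0'
python3 -m inch '1 -.6 -.2 0 0;1 -.6 -.3 0 0;1 -.6 -.4 0 0;1 -.6 -.4 0 0;1 -.6 -.4 0 0;1 -.6 -.4 0 0;1 -.6 -.4 0 0;1 -.6 -.3 0 0;1 -.3 -.2 0 0;1 0 0 0 0;1 0 0 0 0'
python3 - <<'E'
from h import *
im,c=snap('scene','f1'); cv2.imwrite('pics/f1c.png',cv2.resize(im[110:320,200:400],None,fx=2.85,fy=2.85,interpolation=cv2.INTER_CUBIC))
im,c=snap('side','f2'); cv2.imwrite('pics/f2c.png',cv2.resize(im[100:310,120:320],None,fx=2.85,fy=2.85,interpolation=cv2.INTER_CUBIC))
E
```

```text
t: 31.23
tcp_pos: [0.6352, -0.1076, 0.1841]
tool_rot: [[-0.0, 1.0, 0.006], [1.0, 0.0, -0.001], [-0.001, 0.006, -1.0]]
ft_force: [0.3, 0.2, -0.1]
grip_width: 0.0949
grasp_force: 0.0
t: 32.15
tcp_pos: [0.4288, -0.2276, 0.1806]
tool_rot: [[0.002, 1.0, 0.001], [1.0, -0.002, -0.001], [-0.001, 0.001, -1.0]]
ft_force: [-0.3, -0.5, -0.5]
grip_width: 0.0949
grasp_force: 0.0
```

View pics/f1c.png

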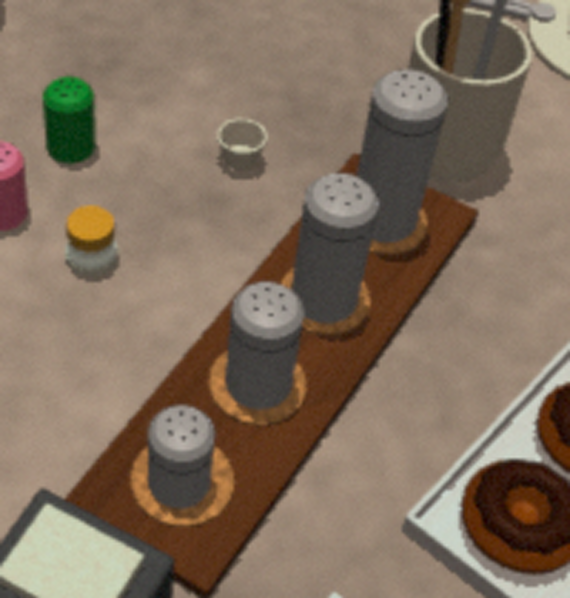

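View pics/f2c.png

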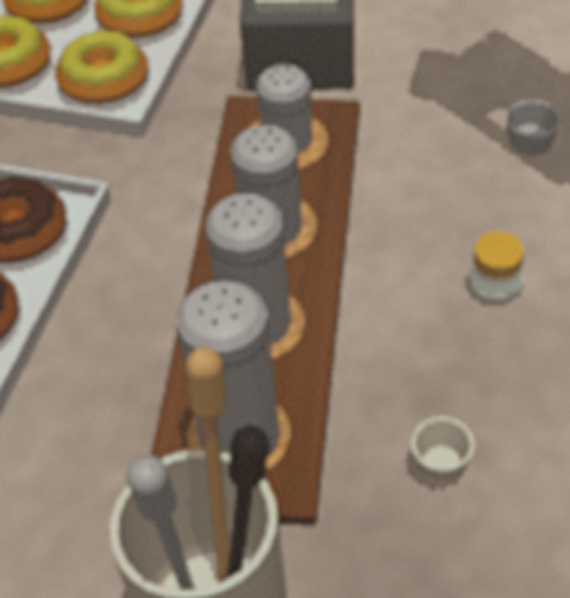

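Both views show all four shakers upright on their mats in the right order. As a check, I'll triangulate the tops against the mat centres.

Run:
```python
from h import *
A=load('f1');B=load('f2')
for n,a,b,m in (('B',(409,93),(223,315),(.5953,.1895)),('D',(342,200),(245,222),(.6118,.0913)),('A',(268,310),(264,150),(.628,-.0075)),('C',(182,430),(284,84),(.6445,-.107))):
    p,e=tri([ray(A,200+a[0]/2.85,110+a[1]/2.85),ray(B,120+b[0]/2.85,100+b[1]/2.85)]);print(n,p.round(4),np.round(e,4),(p[:2]-m).round(4))
```

```text
B [0.5919 0.192  0.1554] [0.0019 0.0019] [-0.0034  0.0025]
D [0.6113 0.0912 0.1288] [0.0024 0.0024] [-0.0005 -0.0001]
A [ 0.6277 -0.0058  0.1027] [0.0019 0.0019] [-0.0003  0.0017]
C [ 0.6423 -0.1076  0.0792] [0.0019 0.0019] [-0.0022 -0.0006]
```

All are within about 4 mm of their mats, at the expected heights, so I'm handing in.

```bash
python3 -c "
from station import *
print(finish_job())"
```

```text
the job is handed in; nothing more can be done
None
```

The four shakers stand upright on the mats, tallest next to the crock down to shortest at the far end, each measured within about 4 mm of its mat's centre; the crock was not touched, and the job is handed in (the hand-in returned no verdict).

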